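# Load the reference rod and click the vial carriage into its detent

## Robot

A 6-joint arm with a two-finger parallel gripper is mounted at the origin on the work surface. World frame = base frame: x ahead of the robot, y to its left, z up, the work surface at z = 0. Lengths are in mm, angles in rad, forces in N, time in s.
With the tool pointing down it reaches from about 275 to 750 mm from the base axis. Payload 10.2 kg.
Tool frame: the origin (TCP) lies at the centre of the arm's flange, where the gripper is bolted on; the fingertips stand 173 mm ahead of it and the grasp point (between the pads) lies 155 mm ahead of it; z points along the fingers, y is the line along which they close (so a half turn about z gives the same grasp; the last joint's range is limited). The gripper opens to 85 mm and grips with 20 to 120 N. Pads are 22 mm wide; open, the fingers measure 114 mm over their backs; the gripper's body (76 mm by 85 mm) begins 54 mm behind the grasp point. The pads swing forward as they close: fully open they stand 13 mm farther back than shut.
Start: joints at [1, 0.313, 1.498, -0, 1.331, -0.223], TCP at [178.949, 493.568, 404.694] pointing down, gripper open.
Joint ranges: [-2.94, 2.94], [-0.97, 2.17], [0.19, 2.56], [-1.23, 4.37], [0.02, 3.11], [-2.88, 2.88]. Speed limits (rad/s): [2.39, 2.39, 3.01, 3.14, 3.14, 3.14].

## Interface

Orientations are given as a unit quaternion [w, x, y, z].
In Python, from rig import status, capture, camera_info, ticket gives the robot as it stands.
- The arm moves only by the shell command python3 -m crank 'ROWS' [FORCE]. ROWS is JSON, a list of rows, each a list of 7 numbers: the shift along the tool's x, y, z as a fraction of full scale, then the turn, a rotation vector about the tool's x, y, z as a fraction of full scale, then the closure, from 0 (fully open) to 1 (shut). A call has 1 to 12 rows; each row is the pose to reach, as a shift and turn from the pose commanded when the call began, along the tool's axes at that moment; what a row does not reach only later rows make up. Full scale, the value 1, is 0.1 m for a shift and 45 degrees for a turn. A row lasts 1/10 s, in which the tool goes at most 50 mm and 8.59 degrees, less where a joint would pass 70% of its speed; a pose out of reach is approached as far as the arm can. A call with a number of a shift or a turn outside -1 to 1 is refused whole. A call with a gripper value outside its range is refused whole. The fingers move at their own pace and stop on an object; FORCE is the grip in N (left out, the last holds). Time passes only in rows, so rows that repeat a pose let the fingers close. It gives the time, the measured TCP pose, the force, the opening and the grip force at its end, in the units of the state.
- status.sense(): the state, without advancing time (a new reading comes with each control period).
- capture(name): name is "side" or "top"; returns (picture, depth): 384x512x3 uint8, red, green, blue; 384x512 float32, mm along the optical axis (not along the pixel's ray), 0 where there is no reading.
- camera_info(name): a dict with "K" (3x3 intrinsics, pixels), "camera_from_world" (4x4, takes a point from world to camera coordinates). Camera axes: x right, y up, looking along -z (the intrinsics and any distortion apply to the point x, -y, -z); pixel columns grow to the right and rows downward; lengths in mm; the calibration is good to about 2 mm. A picture is of the moment at which its call begins. camera_info takes no time and is no camera call.
- ticket.finish_job(): hands the job in; it is judged then, once.
The state is a dict: "time_s": time; "joints": joint angles; "dq": joint speeds; "tau": joint torques, N m; "eef_pos": TCP position; "ee_rot": TCP orientation; "force": force on the tool from outside, world axes, zero at the start; "wrist_torque": the same for the moment, N m; "grip_width": opening from 0.0 (shut) to 1.0 (fully open); "grip_force": force on a finger pad.
Only numpy, scipy, OpenCV 4.12 (cv2) and the standard library are available. Lean on these libraries where they do the work, as an engineer would, in place of code of your own. Each camera call takes 0.05 s, during which the arm holds its last target. There are 200 camera calls.

## Task

Take the longest of the three glass rods out of the white rack and push it down to the bottom of the glass vial on the reader's sliding carriage, then let go of it. Then grip the carriage by its upright handle and slide it along the rail until you feel the ball detent drop into its notch in front of the reading head, and finish there, still gripping the handle with the carriage at rest in the notch. Leave the two short rods in the rack and the other things on the bench where they are.

Things in the scene. Friction and masses are not known exactly. Their poses are not given: they have to be found in the camera images.
- rod: The long glass rod with a grey plastic cap: 115 mm overall, shaft 8 mm thick with a round tip, round cap 16 mm wide forming the top 22 mm; about 22 g. Starts upright in one of the rack's three holes. Origin at the tip (lower end), z along the rod towards the cap.
- short_a: One of two short glass rods standing in the rack, like the long one but 80 mm overall; stays in its hole. Origin at its tip.
- short_b: The other short rod, 80 mm overall; stays in its hole. Origin at its tip.
- rack: White plastic rack block fixed to the bench, 50 mm (x) by 150 mm (y) by 50 mm high, with three blind holes 10 mm wide and 40 mm deep in a row along its y, 50 mm apart; a rod stands in each, in any order, so the long rod's cap spans 103 to 125 mm and the short rods' tops are 90 mm above the bench. Origin at the centre of its underside.
- rail: Aluminium rail fixed to the bench, 50 mm (x) by 300 mm (y) by 12 mm high, black end blocks 26 mm high. Origin at the centre of its underside; the carriage slides along its y. The reading head, a white box 70 by 75 by 103 mm with a round black lens, stands on the rail's +x side exactly across from the notch, its lens front 48 mm from the rail's centre line.
- strip_mid (a point): Point on the rail's centre line, 20 mm to +y of the rail's origin, at the top (20 mm above the bench) of the flat steel strip, 20 mm wide, that lies along the rail. The strip has one notch, a 12 mm gap across it, for the ball. The strip and reading head are set anew each time: the notch's centre is within 20 mm of this point along the rail, either way.
- carriage (a joint): How far the carriage has slid towards the rail's +y, in m: 0 to 0.170 between the end stops; the vial's place along the rail's y is this value minus 0.090, from the rail's origin. Starts at 0 to 0.025; the notch lies at 0.090 to 0.130, and travel goes on past it. About 0.4 kg, drag about 3.5 N while sliding.
- ball (a joint): How far the carriage's sprung detent ball (hidden below the vial) has dropped, in m: 0.0004 riding on the strip, about 0.0032 seated in the notch, about 0.0013 when 2.5 mm off the notch's centre. From 6 mm before the centre it drops and draws the carriage on, so the push needed falls from about 3.5 N to below zero (a pull of about 1 N); past the centre it rises to about 11 N before it leaves.
- vial_mouth (a point): Centre of the mouth of the vial, a clear glass tube fixed upright on the black carriage, mouth 96 mm above the bench. Outer width 17 mm, bore 11 mm, flaring over the top 10 mm to 18 mm at the mouth; 55 mm deep inside. Moves with the carriage; x, y, z axes parallel to the rail's.
- vial_floor (a point): Centre of the vial's inner floor, 41 mm above the bench, where the rod's tip comes to stand; the cap then ends 156 mm above the bench.
- handle (a point): Grip point of the carriage's upright aluminium handle, a fin 24 mm (rail x) by 14 mm (rail y, the direction to pinch) whose top is 92 mm above the bench; it is 58 mm tall. The point is on its centre line, 14 mm below its top, 78 mm to the rail's -x (robot side) of the vial. Axes parallel to the rail's.
- dropper: Bystander: amber dropper bottle, 32 mm wide, 93 mm tall; origin under its centre.
- dish: Bystander: closed clear petri dish, 90 mm wide, 14 mm high; origin under its centre.
- carton: Bystander: cardboard carton 50 by 85 by 60 mm high; origin under its centre.
- marker: Bystander: marker pen lying flat along its x, 128 mm long, 12 mm thick; origin on its underside.
- slidebox: Bystander: wooden slide box 90 by 160 by 32 mm high; origin under its centre.
- beaker: Bystander: steel beaker of glass tubes, 72 mm wide, about 130 mm tall; origin under its centre.

How it is judged (in metres and radians):
On the way, in this order (a step that is already met when the one before it is completed fails the run):
1. the long rod stands on the floor of the vial, let go (horizontal distance between rod and vial_floor below 0.005 m and z of rod in the frame of vial_floor between -0.004 and 0.006 m and angle between rod's own z axis and vertical below 0.2 rad and contact force between the fingers and rod below 0.1 N), for 0.2 s.
2. the carriage's ball has dropped into the notch (value of joint ball above 0.0013 m), for 0.2 s.
At the end, for the whole second after the job is handed in: Ends holding: fingers grip the handle (over 3 N, within 20 mm of its centre from above), the carriage rests in the notch (ball dropped over 1.3 mm, i.e. within about 2.5 mm of the notch centre; under 10 mm/s), the long rod stands free in the vial, tip within 6 mm of its floor (all of step 1 and value of joint ball above 0.0013 m and velocity of joint carriage between -0.01 and 0.01 m/s and contact force between the fingers and carriage above 3 N and horizontal distance between the grasp point and handle below 0.02 m); the arm keeps its last pose, push and grip.
It fails at once if a short rod is moved or taken out of the rack (distance of any of short_a, short_b from where it was at the start of the episode above 0.02 m).
It fails at once if a bystander on the bench is pushed away (30 mm) (distance of any of dropper, dish, carton, marker, slidebox, beaker from where it was at the start of the episode above 0.03 m).
It also fails if it takes over 72 s, if anything falls off the work surface, if the arm or the gripper's body presses on something with over 40 N, if the wrist force passes 120 N, or if a joint passes its speed limit or range.

## Working session

There is one attempt and no reset: what is moved stays moved. The work goes in short steps, Python scripts to look and compute and a shell command to move; the robot and the scene stay as the last step left them, time stands still between calls to the robot, and variables do not carry over. Pictures are saved under pics/ and viewed, at most 10 in all, crops included, and the job is handed in when it is done.

```bash
mkdir -p pics; cat > h.py <<'E'
import numpy as np, cv2
from rig import status, capture, camera_info
def cloud(name):
    im,d=capture(name); ci=camera_info(name); K=np.array(ci["K"]); T=np.linalg.inv(np.array(ci["camera_from_world"]))
    v,u=np.mgrid[:d.shape[0],:d.shape[1]]
    P=np.stack([(u-K[0,2])/K[0,0]*d,-(v-K[1,2])/K[1,1]*d,-d,np.ones_like(d)],-1)@T.T
    P=P[...,:3]; P[d==0]=np.nan
    return im,P
E
python3 - <<'E'
from h import *
for n in("top","side"):
    im,P=cloud(n); np.savez(n+".npz",im=im,P=P)
    cv2.imwrite(f"pics/{n}1.png",cv2.resize(im[...,::-1],(800,600),interpolation=cv2.INTER_CUBIC))
    print({k:np.round(v,3).tolist() if k!="x" else v for k,v in camera_info(n).items() if k in("K","camera_from_world")}, [k for k in camera_info(n)])
s=status.sense(); print(s)
E
```

```text
{'K': [[440.881, 0.0, 255.767], [0.0, 440.881, 192.527], [0.0, 0.0, 1.0]], 'camera_from_world': [[-0.089, -0.996, -0.004, 57.473], [0.973, -0.088, 0.213, -541.134], [-0.213, 0.015, 0.977, -1243.928], [0.0, 0.0, 0.0, 1.0]]} ['K', 'camera_from_world']
{'K': [[357.303, 0.0, 258.959], [0.0, 357.303, 191.892], [0.0, 0.0, 1.0]], 'camera_from_world': [[0.685, -0.729, 0.023, -353.022], [0.388, 0.391, 0.834, -294.96], [-0.617, -0.562, 0.551, -874.216], [0.0, 0.0, 0.0, 1.0]]} ['K', 'camera_from_world']
{'time_s': 0.1, 'joints': array([ 9.99614230e-01,  3.13353988e-01,  1.49834552e+00,  1.75871969e-05,
        1.33098541e+00, -2.23372655e-01]), 'dq': array([-1.54535019e-03, -1.58054472e-03, -3.70510581e-03, -5.17587619e-04,
        4.71977827e-04,  2.30322041e-05]), 'tau': array([ 2.90213837e-03, -4.12898862e+01, -2.60141087e+01, -1.28488314e-04,
        3.07934490e-03, -2.72467156e-05]), 'eef_pos': array([178.91698169, 493.53362623, 404.21856451]), 'ee_rot': array([-2.19178941e-04,  1.73031519e-01,  9.84916136e-01, -5.00293087e-04]), 'force': array([0.18233845, 0.07233612, 0.32958367]), 'wrist_torque': array([0.00578019, 0.04565279, 0.04248432]), 'grip_force': 0.0, 'grip_width': 0.996136447063544}
```

View pics/top1.png

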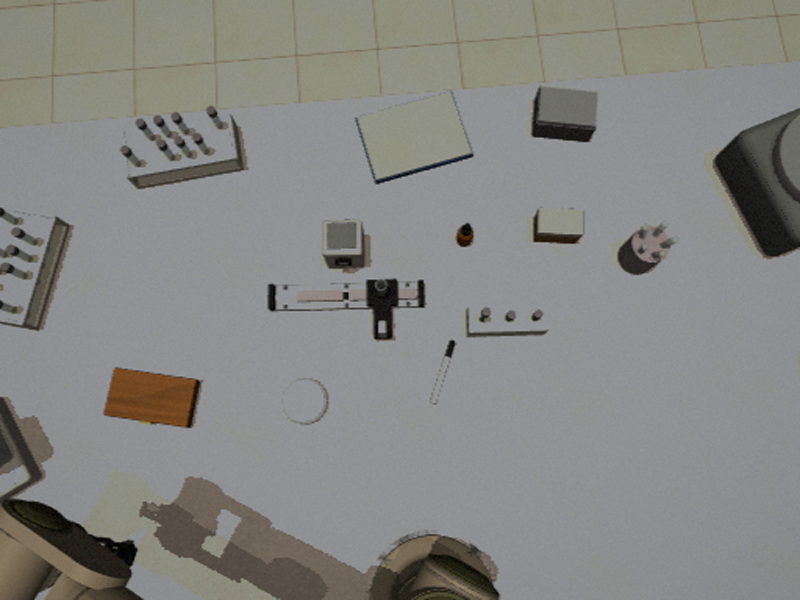

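View pics/side1.png

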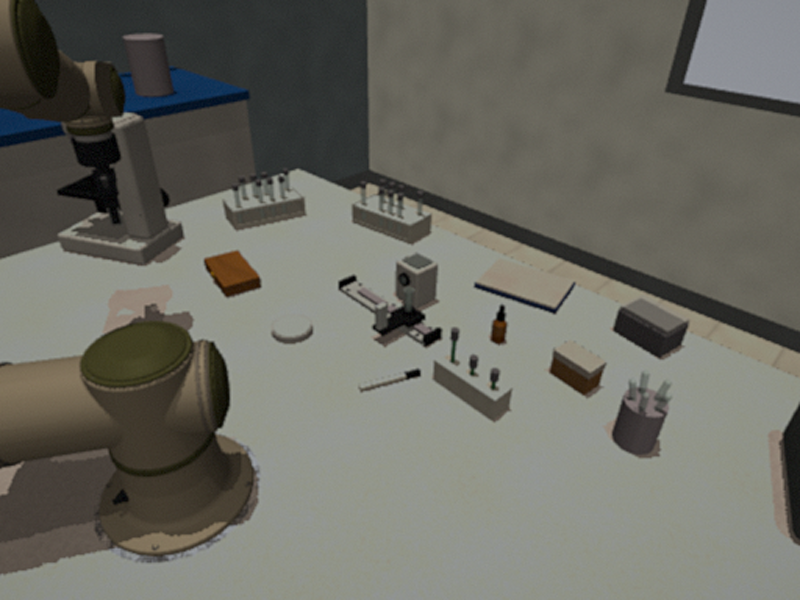

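Top view: the rack is at (467–547, 308–335) with the long rod at its left (+y) end, cap (486,314). The vial is at (381,287), the handle at about (382,325), and the notch gap near (346,296).

```bash
python3 - <<'E'
from h import *
t=np.load("top.npz"); im,P=t["im"],t["P"]
c=im[165:225,165:360]; cv2.imwrite("pics/crop1.png",cv2.resize(c[...,::-1],None,fx=4,fy=4,interpolation=cv2.INTER_CUBIC))
for nm in("top","side"):
    t=np.load(nm+".npz");P=t["P"];X,Y,Z=P[...,0],P[...,1],P[...,2]
    m=(Z>60)&(Z<170)&(X>300)&(X<760)&(Y>-450)&(Y<420)
    n,l,st,ce=cv2.connectedComponentsWithStats(m.astype(np.uint8),connectivity=4)
    for i in range(1,n):
        q=P[l==i]
        if len(q)>5: print(nm,len(q),st[i][:4],"med",np.median(q,0).round(1),"min",q.min(0).round(0),"max",q.max(0).round(0))
    m=(Z>38)&(Z<60)&(X>400)&(X<560)&(Y>-270)&(Y<-60)
    q=P[m].astype(np.float32); 
    if len(q): print(nm,"rack",cv2.minAreaRect(q[:,:2]),np.median(q[:,2]))
    m=(Z>6)&(Z<32)&(X>400)&(X<620)&(Y>-60)&(Y<300)
    q=P[m].astype(np.float32); print(nm,"rail",cv2.minAreaRect(q[:,:2]),len(q))
E
```

```text
top 300 [344 133  29  18] med [ 671.4 -315.    62.5] min [ 642. -357.   60.] max [ 703. -267.   69.]
top 693 [206 141  26  29] med [658.3 107.8 100.3] min [622.  69.  62.] max [702. 146. 110.]
top 42 [295 143   7   8] med [ 669.2 -128.3   71.3] min [ 661. -140.   60.] max [ 679. -121.   94.]
top 201 [401 144  14  26] med [ 600.8 -441.1   90.2] min [ 573. -450.   60.] max [ 633. -430.  134.]
top 53 [240 178   8  10] med [572.8  42.9  92. ] min [559.  32.  61.] max [581.  52. 104.]
top 39 [307 197   7   8] med [ 495.3 -139.7  122.8] min [ 490. -148.   61.] max [ 504. -133.  130.]
top 34 [341 198   6   7] med [ 489.9 -239.3   88.2] min [ 484. -247.   72.] max [ 499. -233.   96.]
top 32 [323 199   7   6] med [ 493.5 -188.9   89.2] min [ 487. -198.   68.] max [ 501. -183.   94.]
top 50 [242 205   5  10] med [490.7  47.2  92. ] min [480.  40.  71.] max [505.  54.  97.]Traceback (most recent call last):
  File "<stdin>", line 13, in <module>
cv2.error: OpenCV(4.12.0) /io/opencv/modules/imgproc/src/convhull.cpp:143: error: (-215:Assertion failed) total >= 0 && (depth == CV_32F || depth == CV_32S) in function 'convexHull'
```

View pics/crop1.png

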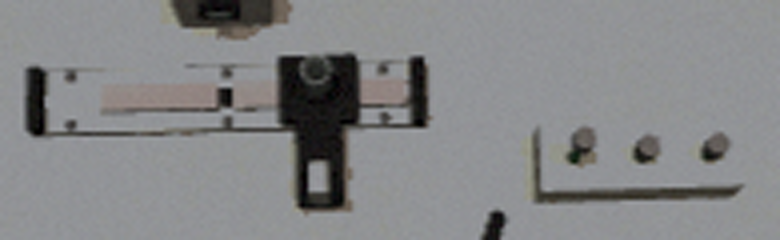

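Crop: notch gap centre (225,97), vial mouth (316,70), handle top (317,174), caps at (584,137), (648,147), (715,145), and end blocks at x≈36 and 418.

```bash
cat >> h.py <<'E'
def ray(name,u,v,z):
    ci=camera_info(name); K=np.array(ci["K"]); T=np.linalg.inv(np.array(ci["camera_from_world"]))
    d=T[:3,:3]@np.array([(u-K[0,2])/K[0,0],-(v-K[1,2])/K[1,1],-1]); o=T[:3,3]
    return o+d*(z-o[2])/d[2]
E
python3 - <<'E'
from h import *
for n,u,v,z in [("notch",225,97,20),("vial",316,70,96),("handle",317,174,92),("long",584,137,125),("s1",648,147,90),("s2",715,145,90),("blkL",36,101,26),("blkR",418,93,26),("bl",26,134,26),("br",411,126,26),("tl",27,67,26),("tr",411,58,26)]:
    print(n,ray("top",165+(u+.5)/4-.5,165+(v+.5)/4-.5,z).round(1))
for nm in("top","side"):
    P=np.load(nm+".npz")["P"];X,Y,Z=P[...,0],P[...,1],P[...,2]
    for lab,m in(("rack",(Z>42)&(Z<56)&(X>400)&(X<560)&(Y>-290)&(Y<-85)),("rail",(Z>7)&(Z<32)&(X>440)&(X<620)&(Y>-60)&(Y<300)),
                 ("head",(Z>98)&(Z<108)&(X>600)&(X<720)&(Y>50)&(Y<170)),("all caps",(Z>75)&(Z<135)&(X>460)&(X<530)&(Y>-270)&(Y<-110)),("carr",(Z>75)&(Z<100)&(X>460)&(X<600)&(Y>0)&(Y<100))):
        n,l,st,ce=cv2.connectedComponentsWithStats(m.astype(np.uint8),connectivity=8)
        for i in range(1,n):
            q=P[l==i].astype(np.float32)
            if len(q)>9: r=cv2.minAreaRect(np.ascontiguousarray(q[:,:2])); print(nm,lab,len(q),np.round(r[0],1),np.round(r[1],1),round(r[2],1),"medz",np.median(q,0).round(1),q[:,2].max().round(0))
E
```

```text
notch [573.4 113.2  20. ]
vial [569.6  41.5  96. ]
handle [494.5  47.2  92. ]
long [ 497.8 -140.9  125. ]
s1 [ 493.1 -190.6   90. ]
s2 [ 490.3 -238.6   90. ]
blkL [581.8 256.   26. ]
blkR [561.9 -33.3  26. ]
bl [556.9 264.8  26. ]
br [536.9 -25.6  26. ]
tl [609.  261.5  26. ]
tr [589.6 -30.6  26. ]
top rack 756 [ 494.6 -191.3] [150.9  51.1] 86.6 medz [ 491.5 -188.4   50.1] 56.0
top rail 282 [566.3  -5.9] [64.5 51.7] 89.1 medz [564.  -12.6  16.7] 31.0
top rail 994 [578.  163.3] [203.6  51.9] 86.2 medz [576.5 170.3  14.4] 32.0
top head 465 [665.9 107.1] [73.1 67.9] 86.1 medz [666.6 107.5 101.7] 108.0
top all caps 35 [ 497.  -140.4] [14.1 13.9] 83.0 medz [ 495.3 -139.9  123.2] 130.0
top all caps 30 [ 493.5 -190.7] [14.8 13.6] 85.0 medz [ 493.5 -189.4   89.2] 94.0
top all caps 30 [ 491.6 -239.8] [13.4 15.2] 80.5 medz [ 490.8 -239.3   88.6] 96.0
top carr 41 [570.6  43.8] [19.7 20.5] 44.4 medz [572.8  43.2  93.4] 100.0
top carr 45 [492.5  47. ] [11.6 24.5] 85.1 medz [491.7  47.   92.3] 97.0
side rack 617 [ 492.1 -189.2] [153.5  53.7] 86.5 medz [ 486.  -197.3   50.1] 56.0
side rail 340 [576.5 177.3] [179.1  53.4] 86.5 medz [570.7 194.9  14.8] 28.0
side rail 249 [542.3   0.8] [78.5 96. ] 86.6 medz [555.4  -5.6  18.7] 32.0
side head 173 [663.2 108.3] [74.1 66.1] 87.5 medz [658.1 103.7 102.5] 106.0
side all caps 64 [ 494.8 -139.9] [15.1 14.8] 59.9 medz [ 492.4 -142.6  113.3] 127.0
side all caps 36 [ 490.8 -190.1] [12.9 15. ] 20.1 medz [ 488.  -191.6   87.6] 93.0
side all caps 38 [ 488.9 -239.3] [14.7 13.2] 49.4 medz [ 486.2 -241.2   87.3] 92.0
side carr 43 [568.7  44.9] [21.  22.2] 4.3 medz [567.   40.5  91.5] 97.0
side carr 51 [490.3  47.6] [14.6 26.4] 85.4 medz [487.2  44.1  87.7] 94.0
```

```bash

python3 -m crank '[[0,0,0,0,0,-0.358,0.4],[0,0,0,0,0,-0.358,0.4],[0,0,0,0,0,-0.358,0.4]]' 20
python3 -m crank '[[-0.3,-0.33,0,0,0,0,0.4],[-0.6,-0.66,0,0,0,0,0.4],[-0.896,-1,0,0,0,0,0.4],[-0.896,-1,0,0,0,0,0.4],[-0.896,-1,0,0,0,0,0.4]]'
python3 -m crank '[[-0.3,-0.33,0,0,0,0,0.4],[-0.6,-0.66,0,0,0,0,0.4],[-0.896,-1,0,0,0,0,0.4],[-0.896,-1,0,0,0,0,0.4],[-0.896,-1,0,0,0,0,0.4]]'
python3 -m crank '[[-0.3,-0.33,0,0,0,0,0.4],[-0.6,-0.66,0,0,0,0,0.4],[-0.896,-1,0,0,0,0,0.4],[-0.896,-1,0,0,0,0,0.4],[-0.896,-1,0,0,0,0,0.4]]'
python3 -m crank '[[-0.3,-0.33,0,0,0,0,0.4],[-0.6,-0.66,0,0,0,0,0.4],[-0.896,-1,0,0,0,0,0.4],[-0.896,-1,0,0,0,0,0.4],[-0.896,-1,0,0,0,0,0.4]]'
python3 -m crank '[[0,-0.33,0,0,0,0,0.4],[0,-0.66,0,0,0,0,0.4],[0,-1,0,0,0,0,0.4],[0,-1,0,0,0,0,0.4]]'
python3 -m crank '[[0,-0.33,0,0,0,0,0.4],[0,-0.66,0,0,0,0,0.4],[0,-1,0,0,0,0,0.4],[0,-1,0,0,0,0,0.4],[0,-1,0,0,0,0,0.4]]'
python3 -c "
from rig import status;print(status.sense())"
```

```text
time_s: 0.4
eef_pos: [178.9, 493.5, 404.4]
ee_rot: [-0.0, 0.033, 0.999, -0.0]
force: [0.4, -0.8, 0.4]
grip_width: 0.599
grip_force: 0.0
time_s: 0.9
eef_pos: [262.1, 387.4, 404.8]
ee_rot: [-0.0, 0.036, 0.999, 0.0]
force: [-0.5, -0.0, -0.1]
grip_width: 0.6
grip_force: 0.0
time_s: 1.4
eef_pos: [344.4, 282.5, 404.6]
ee_rot: [-0.0, 0.034, 0.999, 0.0]
force: [0.7, 0.1, -0.5]
grip_width: 0.6
grip_force: 0.0
time_s: 1.9
eef_pos: [427.0, 177.4, 404.5]
ee_rot: [-0.0, 0.033, 0.999, 0.0]
force: [0.5, 0.1, -0.4]
grip_width: 0.6
grip_force: 0.0
time_s: 2.4
eef_pos: [509.7, 72.2, 404.4]
ee_rot: [-0.0, 0.033, 0.999, 0.0]
force: [-1.0, 0.9, 0.1]
grip_width: 0.598
grip_force: 0.0
time_s: 2.8
eef_pos: [502.7, -29.5, 404.9]
ee_rot: [-0.0, 0.034, 0.999, -0.0]
force: [0.4, 0.8, 0.6]
grip_width: 0.597
grip_force: 0.0
time_s: 3.3
eef_pos: [496.7, -127.1, 404.8]
ee_rot: [-0.0, 0.033, 0.999, 0.0]
force: [-0.3, 0.0, -0.2]
grip_width: 0.6
grip_force: 0.0
{'time_s': 3.3, 'joints': array([-4.79474433e-01,  2.85729095e-01,  1.53404828e+00,  5.83723371e-04,
        1.32212544e+00, -1.98503222e+00]), 'dq': array([ 0.01627749, -0.00323583,  0.00281574, -0.00166287,  0.00059482,
       -0.00164241]), 'tau': array([-1.63331296e+00, -3.93657947e+01, -2.61253327e+01, -8.06547864e-02,
       -3.50653182e-02, -5.68591186e-02]), 'eef_pos': array([ 496.68227353, -127.11322748,  404.75745532]), 'ee_rot': array([-1.76182135e-05,  3.26853231e-02,  9.99465640e-01,  3.22114636e-04]), 'force': array([-0.28162616,  0.03483191, -0.15483711]), 'wrist_torque': array([ 0.02444741, -0.01324118, -0.01148705]), 'grip_force': 0.0, 'grip_width': 0.5996386050265836}
```

```bash

python3 -m crank '[[0,-0.133,0,0,0,0,0.4],[0,-0.133,0.35,0,0,0,0.4],[0,-0.133,0.7,0,0,0,0.4],[0,-0.133,1,0,0,0,0.4],[0,-0.133,1,0,0,0,0.4]]'
python3 - <<'E'
from h import *
im,P=cloud("side"); X,Y,Z=P[...,0],P[...,1],P[...,2]
print(status.sense()["eef_pos"])
cv2.imwrite("pics/side2.png",cv2.resize(im[170:290,210:370,::-1],(800,600),interpolation=cv2.INTER_CUBIC))
E
```

```text
time_s: 3.8
eef_pos: [495.2, -141.2, 301.6]
ee_rot: [-0.003, 0.033, 0.999, 0.002]
force: [-0.5, -0.1, 2.2]
grip_width: 0.601
grip_force: 0.0
[ 495.77180102 -141.5779264   304.10293942]
```

View pics/side2.png

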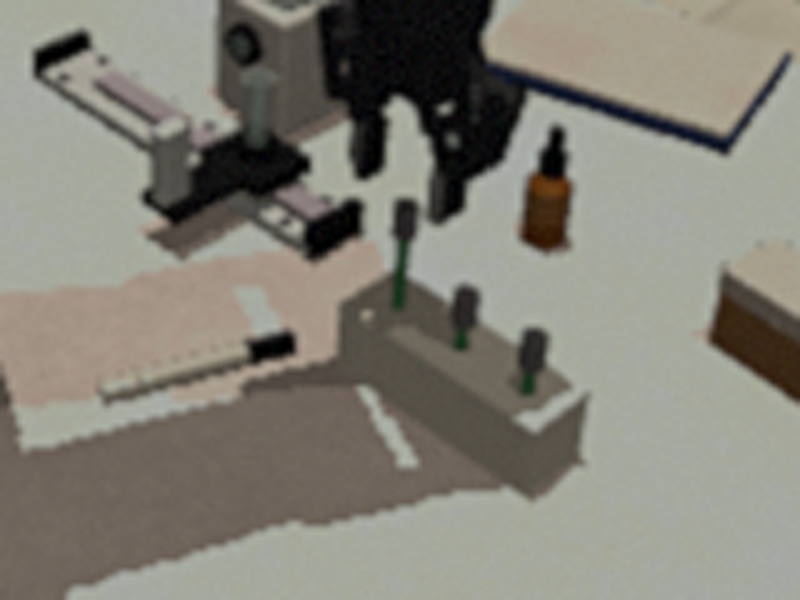

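The open fingers (tips at (368,170) and (445,215)) are above the long rod's cap (405,220), one on each side. Next I lower them and grip.

```bash

python3 -m crank '[[0,0.01,0.2,0,0,0,0.4],[0,0.01,0.35,0,0,0,0.4],[0,0.01,0.35,0,0,0,0.4],[0,0.01,0.35,0,0,0,0.8],[0,0.01,0.35,0,0,0,1],[0,0.01,0.35,0,0,0,1],[0,0.01,0.35,0,0,0,1],[0,0.01,0.35,0,0,0,1],[0,0.01,0.35,0,0,0,1],[0,0.01,0.35,0,0,0,1]]' 30
```

```text
time_s: 4.85
eef_pos: [496.1, -141.4, 270.7]
ee_rot: [0.001, 0.033, 0.999, -0.001]
force: [0.0, -0.7, 6.9]
grip_width: 0.173
grip_force: 29.4
```

```bash

python3 -m crank '[[0,0,-0.1,0,0,0,1],[0,0,-0.25,0,0,0,1],[0,0,-0.45,0,0,0,1],[0,0,-0.65,0,0,0,1],[0,0,-0.85,0,0,0,1],[0,0,-1,0,0,0,1],[0,0,-1,0,0,0,1],[0,0,-1,0,0,0,1]]'
python3 -m crank '[[0,0,-0.1,0,0,0,1],[0,0,-0.2,0,0,0,1],[0,0,-0.2,0,0,0,1],[0,0,-0.2,0,0,0,1]]'
python3 - <<'E'
from h import *
for n in("top","side"):
    im,P=cloud(n); X,Y,Z=P[...,0],P[...,1],P[...,2]
    print(status.sense()["eef_pos"])
    if n=="side": cv2.imwrite("pics/side3.png",cv2.resize(im[130:290,210:370,::-1],(600,600),interpolation=cv2.INTER_CUBIC))
    ci=camera_info(n)
    print(ci and [ (np.array(ci["K"])@(np.array([1,-1,-1])*(np.array(ci["camera_from_world"])@[496,-140.5,z,1])[:3])) [:3] for z in (130,250)])
E
```

```text
time_s: 5.65
eef_pos: [495.6, -141.1, 369.4]
ee_rot: [-0.0, 0.033, 0.999, 0.0]
force: [0.3, -0.2, 0.1]
grip_width: 0.173
grip_force: 29.3
time_s: 6.05
eef_pos: [495.8, -141.2, 389.8]
ee_rot: [0.0, 0.033, 0.999, -0.0]
force: [-0.3, -0.2, 0.2]
grip_width: 0.174
grip_force: 29.3
[ 495.74953482 -141.2160311   389.46589589]
[array([380507.49946952, 243870.96779016,   1224.4486344 ]), array([350290.35764172, 210024.66903402,   1107.20604521])]
[ 495.73868106 -141.20832098  389.3351699 ]
[array([299442.89476514, 215008.09214226,   1029.54035215]), array([283309.96755375, 166553.09338027,    963.42585235])]
```

View pics/side3.png

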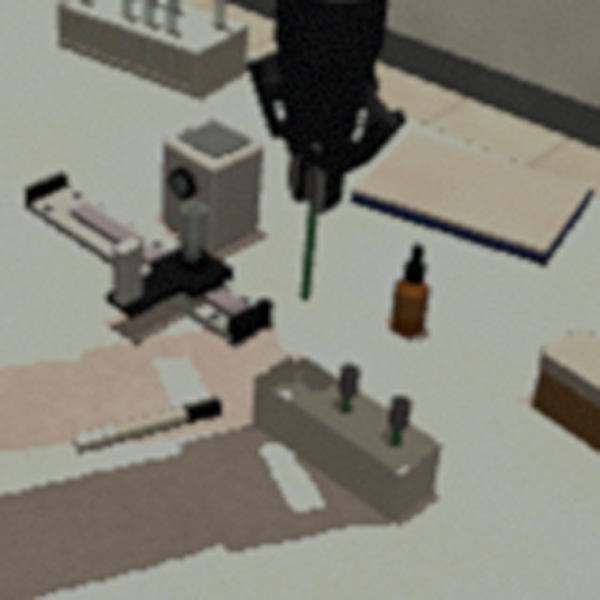

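The rod is held upright: its tip at (305,297) agrees with the predicted pixel to about 0.5 px. The two short rods are still in their holes. I'm moving over the vial.

```bash

python3 -m crank '[[-0.04,0.1,0,0,0,0,1],[-0.1,0.3,0,0,0,0,1],[-0.17,0.5,0,0,0,0,1],[-0.23,0.75,0,0,0,0,1],[-0.31,1,0,0,0,0,1]]'
python3 -m crank '[[-0.07,0.25,0,0,0,0,1],[-0.15,0.5,0,0,0,0,1],[-0.22,0.7,0,0,0,0,1],[-0.27,0.82,0,0,0,0,1],[-0.3,0.88,0,0,0,0,1],[-0.3,0.88,0,0,0,0,1],[-0.3,0.88,0,0,0,0,1],[-0.3,0.88,0,0,0,0,1]]'
python3 - <<'E'
from h import *
for n in("top","side"):
    im,P=cloud(n)
    p=status.sense()["eef_pos"]; ci=camera_info(n)
    f=lambda x,y,z:(lambda q:(q[:2]/q[2]).round(1))(np.array(ci["K"])@(np.array([1,-1,-1])*(np.array(ci["camera_from_world"])@[x,y,z,1])[:3]))
    print(n,p,"tip",f(p[0],p[1]+.6,130),"mouth",f(569.3,43,96))
    if n=="side": cv2.imwrite("pics/side4.png",cv2.resize(im[150:210,220:300,::-1],(800,600),interpolation=cv2.INTER_CUBIC))
E
```

```text
time_s: 6.65
eef_pos: [533.7, -41.9, 389.5]
ee_rot: [-0.0, 0.033, 0.999, 0.0]
force: [1.3, -0.4, 0.8]
grip_width: 0.172
grip_force: 29.3
time_s: 7.45
eef_pos: [569.0, 41.6, 389.7]
ee_rot: [-0.0, 0.034, 0.999, -0.0]
force: [-0.1, -0.7, -0.3]
grip_width: 0.172
grip_force: 29.3
top [569.04836428  41.58291457 389.7515334 ] tip [243.  179.5] mouth [243.1 182.3]
side [569.0671507   41.6884857  389.76493706] tip [261.6 176.4] mouth [261.2 185. ]
```

View pics/side4.png

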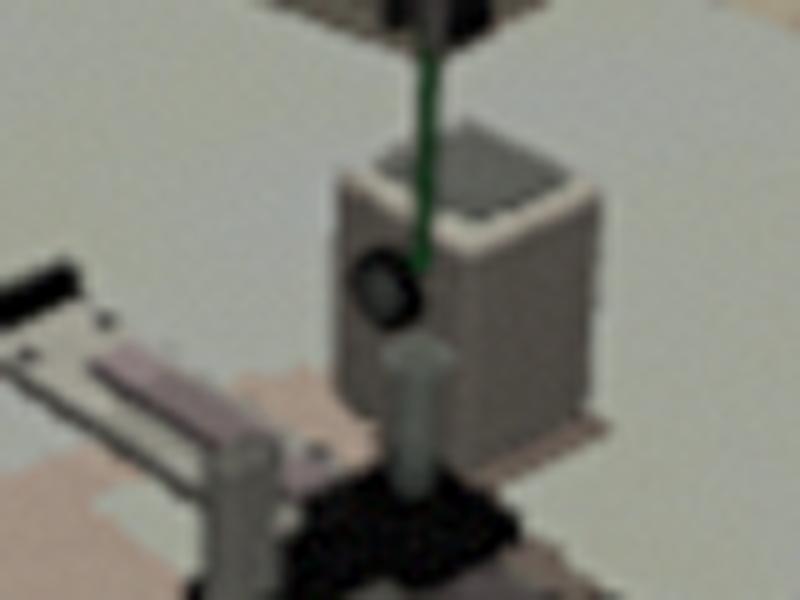

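The tip (421,262) sits straight above the vial mouth (417,352), matching the prediction, so I start lowering in steps.

```bash

python3 -m crank '[[0,0,0.15,0,0,0,1],[0,0,0.3,0,0,0,1],[0,0,0.35,0,0,0,1],[0,0,0.4,0,0,0,1],[0,0,0.43,0,0,0,1],[0,0,0.46,0,0,0,1],[0,0,0.46,0,0,0,1]]'
python3 -m crank '[[0,0,0.04,0,0,0,1],[0,0,0.08,0,0,0,1],[0,0,0.08,0,0,0,1]]'
```

```text
time_s: 8.25
eef_pos: [569.2, 42.3, 343.7]
ee_rot: [-0.0, 0.033, 0.999, -0.0]
force: [-0.4, -0.5, -0.8]
grip_width: 0.173
grip_force: 29.3
time_s: 8.55
eef_pos: [569.1, 42.3, 335.1]
ee_rot: [-0.001, 0.033, 0.999, 0.0]
force: [-0.8, -0.4, -0.2]
grip_width: 0.174
grip_force: 29.3
```

```bash

python3 -m crank '[[0,0,0.06,0,0,0,1],[0,0,0.12,0,0,0,1],[0,0,0.18,0,0,0,1],[0,0,0.24,0,0,0,1],[0,0,0.3,0,0,0,1],[0,0,0.3,0,0,0,1]]'
python3 -m crank '[[0,0,0.015,0,0,0,1],[0,0,0.03,0,0,0,1],[0,0,0.04,0,0,0,1],[0,0,0.04,0,0,0,1]]'
```

```text
time_s: 9.15
eef_pos: [569.0, 42.3, 304.7]
ee_rot: [-0.001, 0.033, 0.999, 0.0]
force: [-0.5, 0.7, 0.5]
grip_width: 0.173
grip_force: 29.3
time_s: 9.55
eef_pos: [569.3, 42.3, 302.0]
ee_rot: [0.0, 0.033, 0.999, -0.0]
force: [0.2, -0.8, 1.4]
grip_width: 0.17
grip_force: 29.5
```

```bash

python3 -m crank '[[0,0,0.01,0,0,0,1],[0,0,0.02,0,0,0,1],[0,0,0.02,0,0,0,1],[0,0,0.02,0,0,0,1]]'
```

```text
time_s: 9.95
eef_pos: [569.5, 42.2, 301.5]
ee_rot: [0.002, 0.033, 0.999, -0.0]
force: [-0.8, -0.8, 10.8]
grip_width: 0.174
grip_force: 30.4
```

The rod is on the floor (10.8 N, tip height about 41 mm). I release it and back off upwards.

```bash

python3 -m crank '[[0,0,-0.015,0,0,0,0.8],[0,0,-0.015,0,0,0,0.6],[0,0,-0.015,0,0,0,0.45],[0,0,-0.015,0,0,0,0.45],[0,0,-0.015,0,0,0,0.45]]'
python3 -m crank '[[0,0,-0.1,0,0,0,0.45],[0,0,-0.3,0,0,0,0.45],[0,0,-0.5,0,0,0,0.45],[0,0,-0.7,0,0,0,0.45],[0,0,-0.7,0,0,0,0.45],[0,0,-0.7,0,0,0,0.45]]'
python3 - <<'E'
from h import *
im,P=cloud("side"); 
cv2.imwrite("pics/side5.png",cv2.resize(im[130:220,210:330,::-1],(800,600),interpolation=cv2.INTER_CUBIC))
for n in ("side","top"):
    im,P=cloud(n); X,Y,Z=P[...,0],P[...,1],P[...,2]
    for lo,hi,xl,xh in((120,165,535,605),(75,97,470,520)):
        m=(Z>lo)&(Z<hi)&(X>xl)&(X<xh)&(Y>10)&(Y<80); q=P[m]
        if len(q): print(n,len(q),((q.min(0)+q.max(0))/2).round(1),np.median(q,0).round(1),q[:,2].max())
E
```

```text
time_s: 10.45
eef_pos: [569.1, 42.3, 301.0]
ee_rot: [-0.0, 0.033, 0.999, -0.0]
force: [1.2, 0.2, 0.4]
grip_width: 0.55
grip_force: 0.0
time_s: 11.05
eef_pos: [569.0, 42.3, 371.2]
ee_rot: [0.0, 0.033, 0.999, -0.0]
force: [-0.8, -0.8, -0.8]
grip_width: 0.549
grip_force: 0.0
side 43 [569.7  40.8 138.3] [567.3  39.8 145.5] 156.30158450533872
side 50 [490.   46.7  84.8] [487.   43.9  87.9] 94.41587789386722
```

View pics/side5.png

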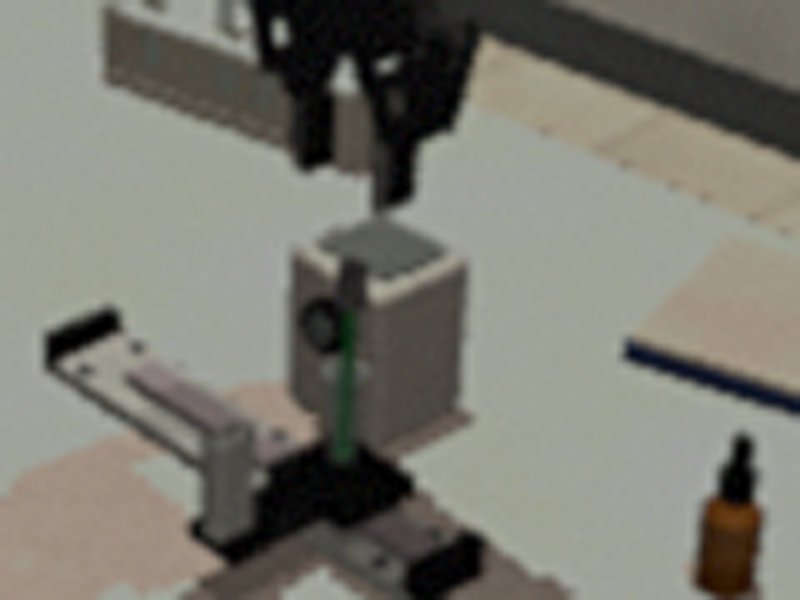

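The rod stands free in the vial, with its cap at (352,280) and its top at 156 mm. Next is the handle.

```bash

python3 -m crank '[[0.3,0,0,0,0,0,0.3],[0.6,0,0,0,0,0,0.3],[0.78,0,0,0,0,0,0.3],[0.78,0,0,0,0,0,0.3],[0.78,0,0.2,0,0,0,0.3],[0.78,0,0.5,0,0,0,0.3],[0.78,0,0.7,0,0,0,0.3],[0.78,0,0.8,0,0,0,0.3],[0.78,0,0.8,0,0,0,0.3]]'
python3 -m crank '[[0,0,0.2,0,0,0,0.3],[0,0,0.4,0,0,0,0.3],[0,0,0.56,0,0,0,0.3],[0,0,0.56,0,0,0,0.3],[0,0,0.56,0,0,0,0.3]]'
python3 -m crank '[[0,0,0,0,0,0,0.5],[0,0,0,0,0,0,0.7],[0,0,0,0,0,0,1],[0,0,0,0,0,0,1],[0,0,0,0,0,0,1],[0,0,0,0,0,0,1]]' 30
python3 - <<'E'
from h import *
im,P=cloud("side"); 
cv2.imwrite("pics/side6.png",cv2.resize(im[130:220,210:330,::-1],(800,600),interpolation=cv2.INTER_CUBIC))
print(status.sense()["force"])
E
```

```text
time_s: 12.1
eef_pos: [491.7, 47.4, 290.1]
ee_rot: [-0.001, 0.033, 0.999, 0.0]
force: [0.3, -0.2, 0.6]
grip_width: 0.704
grip_force: 0.0
time_s: 12.6
eef_pos: [491.9, 47.4, 236.2]
ee_rot: [0.001, 0.033, 0.999, -0.0]
force: [-0.2, -0.3, 0.7]
grip_width: 0.699
grip_force: 0.0
time_s: 13.2
eef_pos: [491.5, 47.5, 235.8]
ee_rot: [0.0, 0.033, 0.999, -0.0]
force: [-1.6, -0.0, 6.2]
grip_width: 0.159
grip_force: 32.7
[-0.67049964  0.34587368  5.97771878]
```

View pics/side6.png

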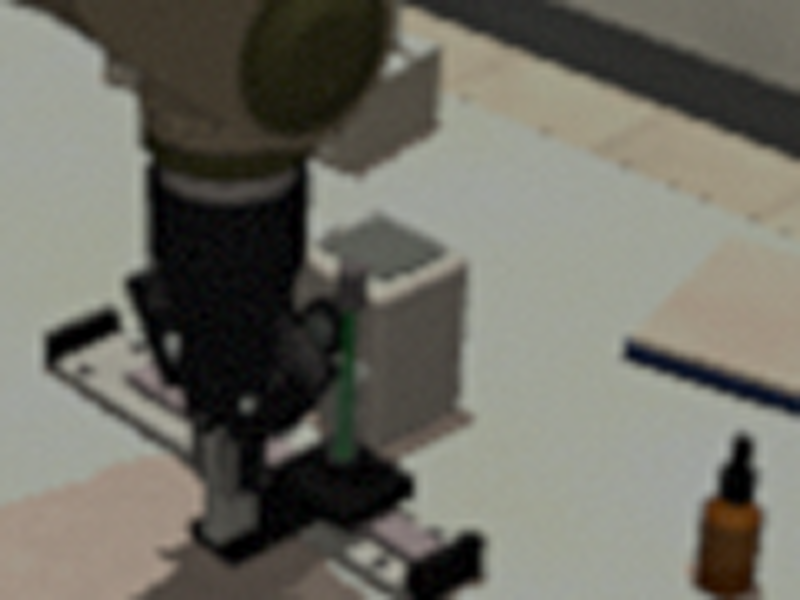

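The fingers hold the handle squarely at (225,460), and the rod at (350,370) is undisturbed. I slide to well short of the notch, which I expect at about 70 mm of travel.

```bash

python3 -m crank '[[0,0.03,0,0,0,0,1],[0,0.08,0,0,0,0,1],[0,0.14,0,0,0,0,1],[0,0.21,0,0,0,0,1],[0,0.28,0,0,0,0,1],[0,0.35,0,0,0,0,1],[0,0.42,0,0,0,0,1],[0,0.48,0,0,0,0,1],[0,0.54,0,0,0,0,1],[0,0.57,0,0,0,0,1],[0,0.6,0,0,0,0,1]]' 40
python3 -m crank '[[0,0.01,0,0,0,0,1],[0,0.02,0,0,0,0,1]]'
python3 -m crank '[[0,0.01,0,0,0,0,1],[0,0.02,0,0,0,0,1]]'
```

```text
time_s: 14.35
eef_pos: [495.4, 107.0, 235.8]
ee_rot: [0.0, 0.033, 0.999, -0.001]
force: [-4.1, -6.2, 8.2]
grip_width: 0.157
grip_force: 40.0
time_s: 14.55
eef_pos: [495.5, 109.0, 235.9]
ee_rot: [0.0, 0.033, 0.999, -0.001]
force: [-3.0, -4.2, 7.3]
grip_width: 0.16
grip_force: 40.0
time_s: 14.75
eef_pos: [495.7, 111.0, 235.8]
ee_rot: [0.0, 0.033, 0.999, -0.001]
force: [-3.4, -5.2, 7.6]
grip_width: 0.157
grip_force: 40.0
```

```bash

(python3 -m crank '[[0,0.005,0,0,0,0,1],[0,0.01,0,0,0,0,1]]'
python3 -m crank '[[0,0.005,0,0,0,0,1],[0,0.01,0,0,0,0,1]]'
python3 -m crank '[[0,0.005,0,0,0,0,1],[0,0.01,0,0,0,0,1]]') | egrep 'pos|force: \['
```

```text
eef_pos: [495.7, 112.0, 235.8]
force: [-3.6, -3.5, 7.5]
eef_pos: [495.8, 113.0, 235.8]
force: [-3.6, -5.2, 7.6]
eef_pos: [495.8, 114.1, 235.9]
force: [-3.5, -3.7, 6.6]
```

```bash

(python3 -m crank '[[0,0.005,0,0,0,0,1],[0,0.01,0,0,0,0,1]]'
python3 -m crank '[[0,0.005,0,0,0,0,1],[0,0.01,0,0,0,0,1]]') | egrep 'pos|force: \['
```

```text
eef_pos: [495.9, 115.1, 235.8]
force: [-2.5, -2.0, 7.7]
eef_pos: [496.0, 116.2, 235.9]
force: [-3.5, -1.9, 7.0]
```

```bash

(python3 -m crank '[[0,0.005,0,0,0,0,1],[0,0.01,0,0,0,0,1]]'
python3 -m crank '[[0,0.005,0,0,0,0,1],[0,0.01,0,0,0,0,1]]') | egrep 'pos|force: \['
```

```text
eef_pos: [496.0, 117.3, 235.8]
force: [-4.0, -1.1, 7.3]
eef_pos: [496.1, 118.3, 235.9]
force: [-4.1, 0.3, 6.7]
```

```bash

(python3 -m crank '[[0,0.005,0,0,0,0,1],[0,0.01,0,0,0,0,1]]'
python3 -m crank '[[0,0.005,0,0,0,0,1],[0,0.01,0,0,0,0,1]]') | egrep 'pos|force: \['
```

```text
eef_pos: [496.2, 119.2, 235.8]
force: [-3.3, -4.2, 7.8]
eef_pos: [496.2, 119.8, 235.8]
force: [-4.8, -8.2, 8.4]
```

```bash

(python3 -m crank '[[0,-0.004,0,0,0,0,1],[0,-0.008,0,0,0,0,1],[0,-0.008,0,0,0,0,1],[0,-0.008,0,0,0,0,1],[0,-0.008,0,0,0,0,1]]'
python3 -m crank '[[0,0,0,0,0,0,1],[0,0,0,0,0,0,1],[0,0,0,0,0,0,1],[0,0,0,0,0,0,1]]') | egrep 'pos|force'
python3 - <<'E'
from h import *
F=[]
for n in ("side","side","side","side","top","top","top"):
    im,P=cloud(n); F.append(status.sense()["force"]); 
    if n=="side": s=im
print(np.mean(F,0),status.sense()["eef_pos"],status.sense()["dq"].round(4))
cv2.imwrite("pics/both7.png",np.hstack([cv2.resize(a[...,::-1],(400,400),interpolation=cv2.INTER_CUBIC) for a in (s[120:230,200:310],im[130:230,170:270])]))
E
```

```text
eef_pos: [496.2, 119.3, 235.8]
force: [-3.0, -2.8, 7.0]
grip_force: 40.0
eef_pos: [496.2, 119.3, 235.8]
force: [-3.5, -2.9, 6.4]
grip_force: 40.0
[-3.38134597 -2.65736859  7.37563809] [496.16260381 119.32025894 235.83849486] [ 0.0002 -0.0005 -0.0005  0.0023 -0.0015  0.0004]
```

View pics/both7.png

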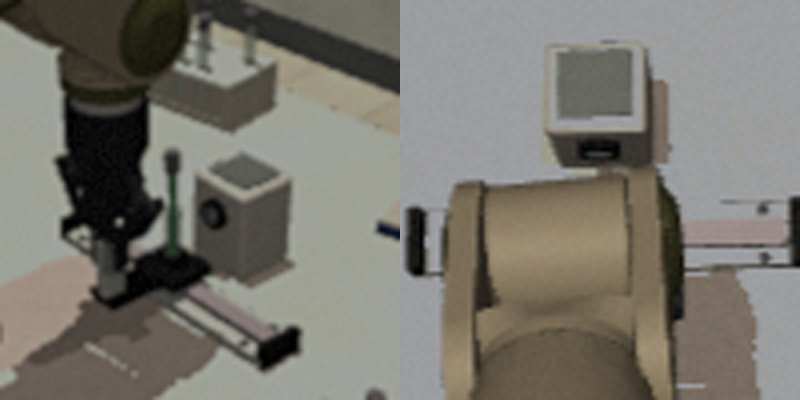

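The rod (172,205) stands in the vial across from the lens (213,213). The push fell and then rose again, which matches the ball dropping in. The position is within about 1 mm of the camera estimate for the notch, and the arm is at rest.

```bash
python3 -c "
from rig import ticket; print(ticket.finish_job())"
```

```text
the job is handed in; nothing more can be done
None
```

I handed the job in, but no verdict came back: the long rod stands free on the vial floor, and the gripper holds the handle with the carriage at rest in the notch, as far as force and camera readings show.

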